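Count one row of bearing balls into the cup

ROBOT

A 7-joint arm with a two-finger parallel gripper is mounted at the origin on a cart in front of the work surface, level with it; the furniture and walls round the work are solid. World frame = base frame: x ahead of the robot, y to its left, z up, the work surface at z = 0. Lengths are in mm, angles in rad, forces in N, time in s.
With the tool pointing down it reaches from about 400 to 875 mm from the base axis. Payload 19.3 kg.
Tool frame: the origin (TCP) lies at the very end of the fingers, on their centre line; the grasp point (between the pads) lies 19 mm behind it (grip_point_offset is the z of the grasp point in the tool frame, in mm); z points along the fingers, y is the line along which they close (so a half turn about z gives the same grasp; the last joint's range is limited). The gripper opens to 85 mm and grips with 20 to 120 N. Pads are 22 mm wide; open, the fingers measure 114 mm over their backs; the gripper's body (76 mm by 85 mm) begins 54 mm behind the grasp point. The pads swing forward as they close: fully open they stand 13 mm farther back than shut.
Start: joints at [-0.07, 0.521, -0.036, 1.599, 0.021, 1.021, -0.113], TCP at [624.992, -0.025, 231.291] pointing down, gripper open.
Joint ranges: [-2.91, 2.91], [-0.3, 2.13], [-1.5, 1.42], [0.17, 2.43], [-1.26, 4.41], [0.16, 1.93], [-2.52, 2.52]. Speed limits (rad/s): [1.89, 1.89, 2.39, 2.39, 3.01, 3.01, 3.01].

INTERFACE

Orientations are given as a 3x3 rotation matrix whose columns are the frame's x, y, z axes.
In Python, from workcell import movep, movel, goto_joints, open_gripper, clamp, wait, inverse_kinematics, read_state, camera, PlanningError, finish_job, grip_point_offset gives the robot as it stands. Calls block until the motion is done:
- movep(position, orientation): joint-space move of the TCP to a pose.
- movel(position, frame=None, max_speed=150, guard=None): straight line of the TCP; frame=None keeps the orientation; max_speed is the mean speed in mm/s. With guard (N) it stops when the force on the tool has changed by that much, and returns True; else False.
- goto_joints(angles): joint-space move.
- open_gripper() and clamp(): open the fingers fully, or close them until they stop; the grip force is fixed at half the most.
- wait(seconds).
- inverse_kinematics(position, orientation): joint angles nearest the present ones, or None.
- read_state(): the state.
- camera(name): name is "scene" or "side" or "wrist"; returns a dict with "image" (384x512x3 uint8, blue, green, red), "range_z" (384x512 float32, mm along the optical axis (not along the pixel's ray), 0 where there is no reading), "fx", "fy", "cx", "cy" (pixels), "dist_coeffs" ([k1, k2, p1, p2, k3] as OpenCV has them; the pictures are not rectified), "cam_to_world" (4x4, takes a point from camera to world coordinates). Camera axes: x right, y up, looking along -z (the intrinsics and any distortion apply to the point x, -y, -z); pixel columns grow to the right and rows downward; lengths in mm; the calibration is good to about 2 mm. A picture is of the moment at which its call begins.
A pose or a line that the arm cannot do raises PlanningError and nothing moves.
- finish_job(): hands the job in; it is judged then, once.
The state is a dict: "time": time; "qpos": joint angles; "qvel": joint speeds; "joint_efforts": joint torques, N m; "eef_pos": TCP position; "tool_rot": TCP orientation; "ft_force": force on the tool from outside, world axes, zero at the start; "torque": the same for the moment, N m; "finger_gap": finger opening in mm; "gripper_force": force on a finger pad.
Only numpy, scipy, OpenCV 4.12 (cv2) and the standard library are available. Lean on these libraries where they do the work, as an engineer would, in place of code of your own. Each camera call takes 0.05 s, during which the arm holds its last target. There are 200 camera calls.

TASK

Lift the yellow cup by its handle off the steel stand and set it down upright, wholly on the round cork mat. Then lift the counting tray by its bar handle and tilt it over the cup so that the front row of three balls rolls into the cup while the other two rows stay behind their lips. Set the tray back level on its blue pad, leave the cup standing on the mat, and do not disturb the bottle, the spray can or the tape.

Things in the scene. Friction and masses are not known exactly. Their poses are not given: they have to be found in the camera images.
- tray: Loose aluminium ball-counting tray, about 0.25 kg plus balls, 78 x 71 mm, walls 25 mm high, black bar handle above. Origin: centre of its underside; x from the open front edge to the back wall, y along the rows, z up. Three rows of three 20 mm balls, at x = -23 (front), -2.5 (middle) and +21.5 mm (back). Starts on the blue pad.
- tray_lip (a point): Top of the first raised lip, between front and middle row (tray x = -14, z = 9 mm). It and a second lip between middle and back row rise 4 mm and hold those rows until the tray is tilted about 53 degrees front-down. The front row has no lip before it, only a floor rising 18 degrees to the front edge: its balls roll off at 25 to 28 degrees front-down, or under a hard jerk; 33 to 45 is good.
- tray_handle (a point): Centre of the tray's black bar handle, 80 mm above the tray's underside and above its middle. The bar runs along the tray's y (clear length 63 mm between its posts), is 16 mm thick along the tray's x and 20 mm high. Grip it from above with the fingers closing along the tray's x; clear space of 45 mm lies between the bar and the balls.
- tray_nose (a point): Middle of the tray's open front edge, top of the floor: tray x = -37.5, y = 0, z = 11.5 mm. Balls leave here, over a width of 63 mm.
- tray_pad: Fixed blue square pad, 110 x 110 mm, 4 mm thick, flat on the bench; origin at the centre of its underside. The tray's place, at the start and at the end.
- cup: Yellow round collecting cup, loose, about 0.16 kg, 100 mm outside and 94 mm inside diameter, 65 mm high, inner floor 4 mm up, open above, with a black flat loop handle at its -y side reaching 88 mm from its axis. Origin: centre of its underside, z up. Starts empty on the stand.
- cup_handle (a point): Point to grip the cup: in the middle of the handle's top bar, 72 mm from the cup's axis along the cup's -y and 50 mm above its underside. The handle is 12 mm thick along the cup's x; the top bar is 16 mm high (42 to 58 mm above the underside). Grip from above with the fingers closing along the cup's x.
- cup_rim (a point): Centre of the cup's mouth, 65 mm above its underside, on its axis.
- cup_stand: Fixed dark steel stand, round, 116 mm across and 60 mm high to the face the cup stands on; a rim round that face rises 4 mm more, so the cup must be lifted straight up at first. Origin: centre of its foot on the bench.
- cup_mat: Fixed round cork mat, 140 mm across, 3 mm thick, flat on the bench; origin at the centre of its underside. Where the cup is to stand.
- bottle: Bystander: small teal bottle with a white cap, 45 mm across, 156 mm high, loose; origin at the centre of its underside.
- spray_can: Bystander: spray can, 67 mm across, 189 mm high, loose; origin at the centre of its underside.
- tape_roll: Bystander: roll of black tape lying flat, 62 mm across, 19 mm high, loose; origin at the centre of its underside.
- front_1_center (a point): Centre of a loose 20 mm steel ball, 33 g: left end (+y) of the tray's front row at the start.
- front_2_center (a point): Centre of a loose 20 mm steel ball, 33 g: middle of the tray's front row at the start.
- front_3_center (a point): Centre of a loose 20 mm steel ball, 33 g: right end (-y) of the tray's front row at the start.
- mid_1_center (a point): Centre of a loose 20 mm steel ball, 33 g: left end (+y) of the tray's middle row at the start.
- mid_2_center (a point): Centre of a loose 20 mm steel ball, 33 g: middle of the tray's middle row at the start.
- mid_3_center (a point): Centre of a loose 20 mm steel ball, 33 g: right end (-y) of the tray's middle row at the start.
- back_1_center (a point): Centre of a loose 20 mm steel ball, 33 g: left end (+y) of the tray's back row at the start.
- back_2_center (a point): Centre of a loose 20 mm steel ball, 33 g: middle of the tray's back row at the start.
- back_3_center (a point): Centre of a loose 20 mm steel ball, 33 g: right end (-y) of the tray's back row at the start.
Mind the look-alikes: they are no part of the job. There is more than one size of the tray; the one meant has the size given above. Of the things shaped like the cup, the yellow one is meant.

How it is judged (in metres and radians):
On the way, in this order (a step that is already met when the one before it is completed fails the run):
1. the cup stands upright and released on the cork mat, the tray still level on its pad (horizontal distance between cup and cup_mat below 0.024 m and height (world z) of cup below 0.01 m and angle between each of cup, tray's own z axis and vertical below 0.06 rad and contact force between the fingers and cup below 0.1 N and linear speed of cup below 0.02 m/s and horizontal distance between tray and tray_pad below 0.026 m and height (world z) of tray below 0.012 m), for 0.2 s.
2. the tray, held, is tilted more than 20 degrees with its front edge over the cup (within 50 mm of the cup's axis) (angle between tray's own z axis and vertical above 0.349 rad and horizontal distance between tray_nose and cup_rim below 0.05 m and height (world z) of tray_nose above 0.06 m and contact force between the fingers and tray above 0.3 N), for 0.1 s.
At the end, for the whole second after the job is handed in: The cup stands upright on the cork mat, its axis within 24 mm of the mat's centre, with the three front-row balls in it; the tray stands level and at rest on the blue pad, its centre within 26 mm of the pad's, with the three middle-row and three back-row balls still on it behind the first lip (horizontal distance between cup and cup_mat below 0.024 m and height (world z) of each of cup, tray below 0.01 m and angle between cup's own z axis and vertical below 0.06 rad and horizontal distance between each of front_1_center, front_2_center, front_3_center and cup_rim below 0.047 m and z of front_1_center in the frame of cup between 0 and 0.06 m and z of front_2_center in the frame of cup between 0 and 0.06 m and z of front_3_center in the frame of cup between 0 and 0.06 m and x of mid_1_center in the frame of tray between -0.012 and 0.034 m and y of mid_1_center in the frame of tray between -0.033 and 0.033 m and z of mid_1_center in the frame of tray between 0.008 and 0.022 m and x of mid_2_center in the frame of tray between -0.012 and 0.034 m and y of mid_2_center in the frame of tray between -0.033 and 0.033 m and z of mid_2_center in the frame of tray between 0.008 and 0.022 m and x of mid_3_center in the frame of tray between -0.012 and 0.034 m and y of mid_3_center in the frame of tray between -0.033 and 0.033 m and z of mid_3_center in the frame of tray between 0.008 and 0.022 m and x of back_1_center in the frame of tray between -0.012 and 0.034 m and y of back_1_center in the frame of tray between -0.033 and 0.033 m and z of back_1_center in the frame of tray between 0.008 and 0.022 m and x of back_2_center in the frame of tray between -0.012 and 0.034 m and y of back_2_center in the frame of tray between -0.033 and 0.033 m and z of back_2_center in the frame of tray between 0.008 and 0.022 m and x of back_3_center in the frame of tray between -0.012 and 0.034 m and y of back_3_center in the frame of tray between -0.033 and 0.033 m and z of back_3_center in the frame of tray between 0.008 and 0.022 m and horizontal distance between tray and tray_pad below 0.026 m and angle between tray's own z axis and vertical below 0.05 rad and linear speed of each of tray, cup below 0.02 m/s); the robot touches nothing.
It fails at once if the bottle is moved more than 30 mm or tipped (distance of bottle from where it was at the start of the episode above 0.03 m or angle between bottle's own z axis and vertical above 0.4 rad).
It fails at once if the spray can is moved more than 30 mm or tipped (distance of spray_can from where it was at the start of the episode above 0.03 m or angle between spray_can's own z axis and vertical above 0.4 rad).
It fails at once if the roll of tape is moved more than 30 mm or tipped (distance of tape_roll from where it was at the start of the episode above 0.03 m or angle between tape_roll's own z axis and vertical above 0.4 rad).
It also fails if it takes over 72 s, if anything falls off the work surface, if the arm or the gripper's body presses on something with over 40 N, if the wrist force passes 120 N, or if a joint passes its speed limit or range.

## Working session

There is one attempt and no reset: what is moved stays moved. The work goes in short steps, each a Python script; the robot and the scene stay as the last script left them, time stands still between calls to the robot, and variables do not carry over. Pictures are saved under pics/ and viewed, at most 10 in all, crops included, and the job is handed in when it is done.

```bash
ls; mkdir -p pics; python3 - <<'E'
from workcell import *
import cv2,numpy as np,pickle
d={}
for n in ("scene","side","wrist"):
    d[n]=camera(n); cv2.imwrite(f"pics/{n}0.png",d[n]["image"])
    print(n,d[n]["fx"],d[n]["dist_coeffs"],np.round(d[n]["cam_to_world"],3).tolist(),(d[n]["range_z"]>0).mean())
pickle.dump(d,open("c0.pkl","wb"))
s=read_state();print(s["tool_rot"],s["time"],grip_point_offset)
E
```

```text
pics
scene 381.8395009058554 [0.04314809 0.         0.         0.         0.        ] [[-0.646, 0.345, -0.681, -215.627], [-0.763, -0.294, 0.575, 714.88], [-0.002, 0.891, 0.453, 615.98], [0.0, 0.0, 0.0, 1.0]] 0.9129384358723959
side 425.5534653625842 [-0.13772833  0.          0.          0.          0.        ] [[-0.994, 0.062, -0.094, 450.95], [-0.111, -0.657, 0.746, 1025.623], [-0.016, 0.752, 0.659, 964.771], [0.0, 0.0, 0.0, 1.0]] 0.9960072835286459
wrist 293.3850033416932 [-0.06057599  0.          0.          0.          0.        ] [[1.0, -0.001, 0.001, 623.436], [0.0, 0.962, 0.272, 69.284], [-0.001, -0.272, 0.962, 374.017], [0.0, 0.0, 0.0, 1.0]] 0.9956868489583334
[[ 1.32970593e-05  9.99999595e-01 -8.99796611e-04]
 [ 9.99999999e-01 -1.33426059e-05 -5.06128060e-05]
 [-5.06247912e-05 -8.99795937e-04 -9.99999594e-01]] 0.15 -18.700000000000003
```

View pics/scene0.png

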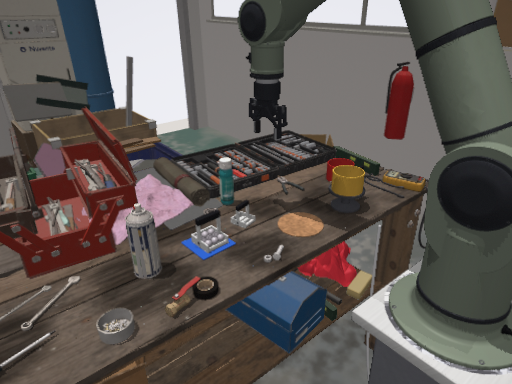

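View pics/side0.png

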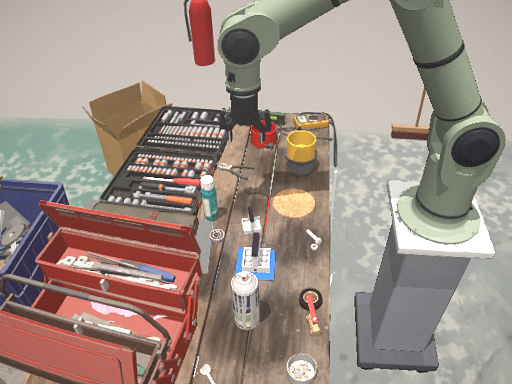

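The scene view shows the tray on the blue pad (scene 210,238), a small look-alike tray at (243,218), the mat at (300,225), the yellow cup on its stand at (348,180), with the red cup behind it, the bottle at (226,182), the can at (143,240) and the tape at (205,288). The cup's handle is hidden in both views.

```bash
cat > h.py <<'E'
import numpy as np,cv2
def cloud(c):
    "world point per pixel (mm); NaN where no range"
    h,w=c["range_z"].shape; u,v=np.meshgrid(np.arange(w),np.arange(h))
    K=np.array([[c["fx"],0,c["cx"]],[0,c["fy"],c["cy"]],[0,0,1.]])
    p=cv2.undistortPoints(np.stack([u,v],-1).reshape(-1,1,2).astype(float),K,np.array(c["dist_coeffs"],float)).reshape(h,w,2)
    z=np.where(c["range_z"]>0,c["range_z"],np.nan)
    P=np.stack([p[...,0]*z,-p[...,1]*z,-z],-1); T=np.array(c["cam_to_world"])
    return P@T[:3,:3].T+T[:3,3]
def hsv(c,lo,hi,P=None,zr=None,roi=None):
    m=cv2.inRange(cv2.cvtColor(c["image"],cv2.COLOR_BGR2HSV),np.array(lo),np.array(hi))>0
    if zr: m&=(P[...,2]>zr[0])&(P[...,2]<zr[1])
    if roi:
        r=np.zeros_like(m); r[roi[1]:roi[3],roi[0]:roi[2]]=1; m&=r
    return m
def circ(p,inner=False):
    "least squares circle"
    A=np.c_[2*p,np.ones(len(p))]; s=np.linalg.lstsq(A,(p**2).sum(1),rcond=None)[0]
    return s[:2],np.sqrt(s[2]+s[0]**2+s[1]**2)
E
python3 - <<'E'
from h import *; import pickle
d=pickle.load(open("c0.pkl","rb"))
for n,rb,rm,rc in (("scene",(180,225,240,262),(270,205,330,245),(325,155,370,200)),("side",(230,240,280,285),(265,183,325,225),(280,125,322,168))):
    c=d[n];P=cloud(c)
    m=hsv(c,(100,150,80),(125,255,255),P,(-5,15),rb); q=P[m]; r=cv2.minAreaRect(q[:,:2].astype(np.float32)); print(n,"pad",r,m.sum())
    m=hsv(c,(5,60,120),(25,255,255),P,(-5,12),rm); q=P[m]; r=cv2.minEnclosingCircle(q[:,:2].astype(np.float32)); print("mat",np.median(q,0),r,m.sum())
    m=hsv(c,(18,120,80),(35,255,255),P,(40,140),rc); q=P[m]; print("cup z",np.percentile(q[:,2],[1,50,99])); t=q[q[:,2]>118]; print(circ(t[:,:2]),cv2.minEnclosingCircle(t[:,:2].astype(np.float32)),len(t))
    # tray bar: dark pts z 70-100 near pad
    x,y=cv2.minEnclosingCircle(P[hsv(c,(100,150,80),(125,255,255),P,(-5,15),rb)][:,:2].astype(np.float32))[0]
    near=(np.hypot(P[...,0]-x,P[...,1]-y)<60)
    q=P[near&(P[...,2]>62)&(P[...,2]<105)]; print("bar",cv2.minAreaRect(q[:,:2].astype(np.float32)),np.percentile(q[:,2],[2,50,98]),len(q))
    q=P[near&(P[...,2]>8)&(P[...,2]<45)]; print("traybody",cv2.minAreaRect(q[:,:2].astype(np.float32)),len(q))
    # bystanders
    for nm,z0,z1,box in (("bottle",100,165,(190,145,245,215)if n=="scene" else (195,170,225,225)),("can",100,195,(120,195,170,285) if n=="scene" else(225,265,265,335)),("tape",8,25,(190,273,222,302) if n=="scene" else(295,285,325,312))):
        M=np.zeros(P.shape[:2],bool);M[box[1]:box[3],box[0]:box[2]]=1
        q=P[M&(P[...,2]>z0)&(P[...,2]<z1)]; print(nm,np.median(q,0).round(),cv2.minEnclosingCircle(q[:,:2].astype(np.float32)))
E
```

```text
scene pad ((568.9946899414062, 262.6374206542969), (112.74681854248047, 108.87216186523438), 3.637760639190674) 332
mat [469.3110954    1.68547048   3.65856088] ((476.8027038574219, -5.064916610717773), 71.8071517944336) 803
cup z [ 61.61568066 101.23180133 126.01350886]
(array([ 462.44641927, -201.94493382]), np.float64(47.88426359755226)) ((463.3818359375, -201.21022033691406), 53.22025680541992) 165
bar ((565.946044921875, 257.5573425292969), (21.13706398010254, 77.48330688476562), 3.1509835720062256) [64.57279565 87.52302302 95.65784467] 252
traybody ((566.3070678710938, 258.7738342285156), (80.12240600585938, 73.03571319580078), 3.078326463699341) 610
bottle [720.  90. 134.] ((730.3312377929688, 81.97418212890625), 22.934072494506836)
can [553. 443. 145.] ((615.0997924804688, 421.4891357421875), 84.35303497314453)
tape [403. 373.  17.] ((410.0060119628906, 371.5498962402344), 33.242733001708984)
side pad ((570.1769409179688, 260.498046875), (108.09556579589844, 111.73711395263672), 2.7720656394958496) 335
mat [466.41894556  10.41837394   2.67542679] ((463.20697021484375, 8.511314392089844), 125.91939544677734) 1802
cup z [ 61.29190206  96.90180886 126.11909772]
(array([ 462.45906966, -200.82640564]), np.float64(48.32443771851234)) ((461.5398254394531, -201.70211791992188), 53.12636184692383) 122
bar ((567.7594604492188, 259.8602600097656), (15.990177154541016, 74.58908081054688), 4.779191017150879) [64.68302742 93.6210987  98.07366427] 164
traybody ((568.2568969726562, 260.833251953125), (81.4590072631836, 78.68827819824219), 2.2161903381347656) 569
bottle [730.  94. 139.] ((734.53955078125, 83.6435317993164), 23.80470085144043)
can [566. 458. 155.] ((569.3892822265625, 441.2296142578125), 33.530582427978516)
tape [411. 370.  18.] ((411.052734375, 371.25811767578125), 32.092411041259766)
```

View pics/wrist0.png

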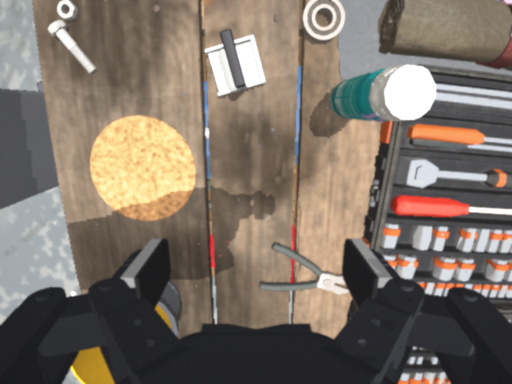

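The wrist view shows the mat at about (142,167) and the look-alike tray at (235,65). The cup is cut off at the bottom left. Next I compute the mat centre and crop the tray, then take a look at the cup's handle from above.

```bash
python3 - <<'E'
from h import *; import pickle
from workcell import *
d=pickle.load(open("c0.pkl","rb"))
c=d["wrist"];P=cloud(c)
m=hsv(c,(8,60,60),(28,255,255),P,(1.5,12),(80,100,205,230)); m=cv2.morphologyEx(m.astype(np.uint8),cv2.MORPH_OPEN,np.ones((5,5)))>0
q=P[m];print("mat",np.median(q,0),cv2.minEnclosingCircle(q[:,:2].astype(np.float32)),q.mean(0))
R=np.array([[0,1,0],[1,0,0],[0,0,-1.]])
movep([462,-310,280],R)
s=read_state();print(s["time"],s["eef_pos"])
w=camera("wrist");pickle.dump(w,open("w1.pkl","wb"))
a=cv2.resize(d["side"]["image"][200:290,200:300],None,fx=4,fy=4,interpolation=cv2.INTER_CUBIC)
b=cv2.resize(w["image"],(480,360))
cv2.imwrite("pics/a1.png",np.hstack([b,a[:360,100:400]]))
E
```

```text
mat [476.49659397  -2.97223934   3.65363228] ((474.8605041503906, -6.529839515686035), 70.46057891845703) [476.26145141  -3.55176169   3.64451596]
1.475 [ 462.87621235 -308.8704202   279.78453994]
```

View pics/a1.png

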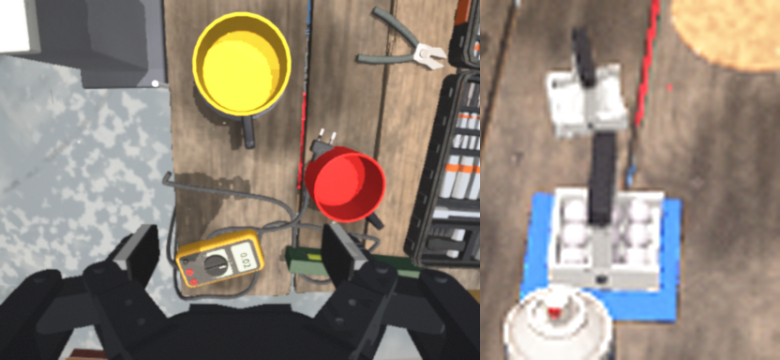

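The wrist view shows the cup's black handle pointing to -y at about (250,130), with the red cup lying beyond the fingers' path. The side crop shows balls on both sides of the bar, but I can't yet tell which side is the front.

```bash
python3 - <<'E'
from h import *; import pickle
c=pickle.load(open("w1.pkl","rb"));P=cloud(c)
m=hsv(c,(18,120,80),(35,255,255),P,(118,140)); q=P[m]; print("rim",cv2.minEnclosingCircle(q[:,:2].astype(np.float32)),circ(q[:,:2]),np.percentile(q[:,2],[5,95]))
g=cv2.cvtColor(c["image"],cv2.COLOR_BGR2GRAY)
M=(g<75)&(P[...,2]>105)&(P[...,2]<130)&(abs(P[...,0]-465)<40)&(P[...,1]<-253)&(P[...,1]>-310); q=P[M]
print("handle",cv2.minAreaRect(q[:,:2].astype(np.float32)),q.min(0),q.max(0),np.median(q,0),len(q)); print("dir", cv2.fitLine(q[:,:2].astype(np.float32),cv2.DIST_L2,0,.01,.01).ravel())
M=hsv(c,(0,150,60),(8,255,255),P,(20,200)); q=P[M]; print("red",q.min(0),q.max(0))
# tray: height profiles along x in side & scene
d=pickle.load(open("c0.pkl","rb"))
for n in ("side","scene"):
    P=cloud(d[n])
    th=np.radians(3.3);u=P[...,:2]-[567,259]; X=u[...,0]*np.cos(th)+u[...,1]*np.sin(th);Y=-u[...,0]*np.sin(th)+u[...,1]*np.cos(th)
    for x in range(-50,50,6):
        M=(abs(X-x)<3)&(abs(Y)<30)&(P[...,2]<60); z=P[M][:,2]
        if len(z)>3: print(n,x,len(z),np.percentile(z,[10,50,90]).round(1))
E
```

```text
rim ((462.6177062988281, -202.67491149902344), 50.408599853515625) (array([ 462.63828674, -202.55073325]), np.float64(47.88023038061764)) [119.47525367 126.72244786]
handle ((470.0166931152344, -270.8464660644531), (11.898507118225098, 35.675472259521484), 6.59803581237793) [ 462.39952843 -288.70227474  114.67873992] [ 477.1648139  -253.76178736  120.50294739] [ 466.66581679 -271.46196199  118.03655818] 154
dir [ 1.9867133e-01 -9.8006618e-01  4.6876126e+02 -2.7115506e+02]
red [ 374.53649849 -529.85145065   20.08096912] [821.19338783 -95.98635176  68.12496746]
side -50 34 [2.  4.3 6.2]
side -44 34 [1.5 3.6 6.1]
side -38 32 [ 2.2  7.2 17.7]
side -32 33 [13.3 16.4 27.1]
side -26 35 [24.3 28.8 32.4]
side -20 35 [24.  29.5 32.7]
side -14 28 [13.1 23.5 29.7]
side -8 30 [13.  24.2 29. ]
side -2 6 [23.5 26.5 29.1]
side 16 34 [12.  25.  27.8]
side 22 34 [23.  26.9 29.3]
side 28 29 [21.1 25.  28.9]
side 34 49 [-399.5   23.9   31.2]
side 40 25 [-402.4    4.2   30.2]
side 46 33 [0.7 3.4 6.1]
scene -50 80 [-402.8   -0.9    5.1]
scene -44 34 [-401.4    4.1    5.9]
scene -38 135 [-406.1    5.    15.1]
scene -32 91 [-401.4   14.5   25.5]
scene -26 97 [-400.4   17.6   31. ]
scene -20 54 [-402.4 -396.5   30.6]
scene -14 31 [-401.9 -399.1    9.3]
scene -8 72 [-401.1   22.6   28.8]
scene -2 54 [-401.3   23.    29. ]
scene 4 34 [-401.7 -398.4 -101. ]
scene 10 31 [-402.4 -399.5 -396.2]
scene 16 75 [-400.3   20.9   27.7]
scene 22 42 [-402.2 -398.7   28. ]
scene 28 35 [-402.5 -399.1   26.4]
scene 34 71 [-400.1   23.3   29.9]
scene 40 23 [-402.2 -400.2 -396.8]
scene 46 29 [-401.8 -399.7 -397. ]
```

The tray's front faces -x (low edge there, tall wall at +x), with yaw about 3°. The cup's yaw is about 6°. I check that the pouring pose is reachable, then grasp the cup.

```bash
cat >> h.py <<'E'
def yawtool(deg):
    "tool pointing down, fingers closing along a world x axis turned by deg"
    s,c=np.sin(np.radians(deg)),np.cos(np.radians(deg))
    return np.array([[-s,c,0],[c,s,0],[0,0,-1.]])
def pour(th,nose,yaw=0):
    "TCP pose with the tray tilted th deg front-down, nose at the given point"
    t,y=np.radians([th,yaw]); c,s=np.cos(t),np.sin(t)
    Rt=np.array([[np.cos(y),-np.sin(y),0],[np.sin(y),np.cos(y),0],[0,0,1]])@np.array([[c,0,-s],[0,1,0],[s,0,c]])
    p=np.array(nose)+Rt@(np.array([0,0,80-18.7])-np.array([-37.5,0,11.5]))
    return p,Rt@yawtool(0)
E
python3 - <<'E'
from h import *; import pickle
from workcell import *
for th in (0,20,38,44):
    p,R=pour(th,[493,-6,92]); q=inverse_kinematics(p,R); print(th,p.round(),None if q is None else np.round(q,2))
R=yawtool(6.3)
movep([470.5,-274.2,180],R); movel([470.5,-274.2,91.5],max_speed=80,guard=8)
print(read_state()["eef_pos"]); clamp(); s=read_state(); print(s["time"],s["finger_gap"],s["gripper_force"],s["eef_pos"],s["ft_force"])
movel([470.5,-274.2,135],max_speed=60); s=read_state(); print(s["finger_gap"],s["eef_pos"],s["ft_force"],s["time"])
c=camera("side"); pickle.dump(c,open("s2.pkl","wb")); w=camera("wrist"); pickle.dump(w,open("w2.pkl","wb"))
cv2.imwrite("pics/a2.png",np.hstack([w["image"][:300,:400],c["image"][50:350,200:500][:, :150]]))
for n,c in (("side",c),("wrist",w)):
    P=cloud(c); m=hsv(c,(18,120,80),(35,255,255),P,(150,190)); q=P[m]; print(n,cv2.minEnclosingCircle(q[:,:2].astype(np.float32)),len(q),np.percentile(q[:,2],[50,98]))
E
```

```text
0 [530.  -6. 142.] [-0.04  0.49 -0.08  1.93  0.05  0.72 -0.15]
20 [511.  -6. 152.] [-0.1   0.34 -0.04  2.26  0.29  0.21 -0.41]
38 [492.  -6. 154.] None
44 [485.  -6. 154.] None
[ 470.73256006 -274.33747179   91.94616587]
3.9583 10.899671450331935 62.288318295031786 [ 470.56782625 -274.15835655   91.63290644] [-0.73871092  1.86255486  5.09684894]
10.985135278845572 [ 470.34207953 -274.12184587  134.73325124] [ 0.03587027  0.39444908 -0.59147726] 4.8333
side ((465.3003845214844, -209.2105255126953), 61.660484313964844) 284 [160.03670559 169.19901488]
wrist ((461.4116516113281, -205.0189208984375), 51.778175354003906) 14636 [163.63289363 169.34708422]
```

View pics/a2.png

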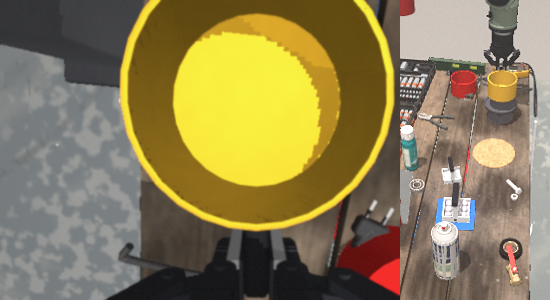

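The cup is held level by its handle in clear air. Pouring straight toward -x is out of reach (joint 6), so I search over the pour direction while carrying the cup to the mat.

```bash
python3 - <<'E'
from h import *
from workcell import *
R=yawtool(6.3)
off=np.array([470.4-461.9,-274.15+203.6])
tgt=np.array([480,-6.])+off
movel([*tgt,135],max_speed=150)
hit=movel([*tgt,33],max_speed=60,guard=6); s=read_state(); print(hit,s["eef_pos"],s["ft_force"],s["time"])
cx,cy=480,-6
lo=np.array([-2.91,-.3,-1.5,.17,-1.26,.16,-2.52]);hi=np.array([2.91,2.13,1.42,2.43,4.41,1.93,2.52])
for yaw in range(-180,181,15):
    o=[]
    for th in (0,20,30,38,42):
        d=np.array([np.cos(np.radians(yaw)),np.sin(np.radians(yaw))])*17
        p,T=pour(th,[cx+d[0],cy+d[1],92],yaw); q=inverse_kinematics(p,T)
        o.append("--" if q is None else f"{np.minimum(np.array(q)-lo,hi-q).min():.2f}")
    print(yaw,o)
E
```

```text
True [488.50793633 -76.69157549  34.553083  ] [-0.7460212  -0.23713372  9.68003794] 7.975
-180 ['0.09', '0.08', '0.10', '0.11', '0.11']
-165 ['0.22', '0.24', '0.19', '0.19', '0.19']
-150 ['0.23', '0.27', '0.20', '0.19', '0.19']
-135 ['0.26', '0.31', '0.22', '0.19', '0.17']
-120 ['0.29', '0.35', '0.25', '0.17', '0.14']
-105 ['0.33', '0.39', '0.27', '0.16', '0.11']
-90 ['0.36', '0.35', '0.29', '0.16', '0.11']
-75 ['0.40', '0.30', '0.27', '0.18', '0.12']
-60 ['0.43', '0.25', '0.19', '0.15', '0.12']
-45 ['0.46', '0.19', '0.03', '0.03', '--']
-30 ['0.48', '0.10', '0.06', '--', '--']
-15 ['0.50', '0.05', '0.08', '--', '--']
0 ['0.51', '0.04', '0.06', '--', '--']
15 ['0.51', '0.06', '0.08', '--', '--']
30 ['0.50', '0.11', '0.07', '0.03', '--']
45 ['0.48', '0.20', '0.04', '0.09', '0.04']
60 ['0.46', '0.30', '0.22', '0.19', '0.20']
75 ['0.43', '0.36', '0.35', '0.34', '0.27']
90 ['0.40', '0.41', '0.44', '0.39', '0.34']
105 ['0.37', '0.46', '0.48', '0.42', '0.39']
120 ['0.34', '0.51', '0.45', '0.40', '0.39']
135 ['0.31', '0.50', '0.43', '0.39', '0.38']
150 ['0.29', '0.43', '0.40', '0.38', '0.37']
165 ['0.28', '0.26', '0.25', '0.25', '0.24']
180 ['0.09', '0.08', '0.10', '0.11', '0.11']
```

The cup touched down at z=34.55, as expected. Pouring with the tray yawed +90° (front toward -y) has good joint margins. I release the cup and look at it and the tray from near.

```bash
python3 - <<'E'
from h import *; import pickle
from workcell import *
open_gripper(); s=read_state(); print(s["finger_gap"],s["eef_pos"]); p=s["eef_pos"]
movel([p[0],p[1],180],max_speed=130)
movep([567,205,270],yawtool(3.3)); wait(0.2)
w=camera("wrist"); c=camera("side"); pickle.dump((w,c),open("w3.pkl","wb")); print(read_state()["time"])
P=cloud(c); m=hsv(c,(18,120,80),(35,255,255),P,(58,80)); q=P[m]; print("cup",cv2.minEnclosingCircle(q[:,:2].astype(np.float32)),circ(q[:,:2]),len(q),np.percentile(q[:,2],[50,98]))
P=cloud(w); near=np.hypot(P[...,0]-567,P[...,1]-259)<60
q=P[near&(P[...,2]>75)&(P[...,2]<105)]; print("bar",cv2.minAreaRect(q[:,:2].astype(np.float32)),np.percentile(q[:,2],[2,50,98]),len(q))
q=P[near&(P[...,2]>8)&(P[...,2]<45)]; print("body",cv2.minAreaRect(q[:,:2].astype(np.float32)),len(q))
m=hsv(w,(100,150,60),(125,255,255),P,(-5,15)); q=P[m&(np.hypot(P[...,0]-567,P[...,1]-259)<90)]; print("pad",cv2.minAreaRect(q[:,:2].astype(np.float32)))
cv2.imwrite("pics/a3.png",np.hstack([w["image"],c["image"][100:300,200:400].repeat(1,0)[:384] if 0 else cv2.copyMakeBorder(c["image"][100:300,200:400],0,184,0,0,cv2.BORDER_CONSTANT)]))
E
```

```text
85.23716063259297 [487.83662643 -76.51996075  33.98160068]
11.425
cup ((483.9866943359375, -11.365004539489746), 58.41238784790039) (array([479.79159301,  -6.00718226]), np.float64(48.66226946977866)) 210 [65.17598106 71.27136904]
bar ((567.452392578125, 258.5580139160156), (16.071903228759766, 74.65542602539062), 3.05754017829895) [91.36840097 94.38863333 96.05747743] 1067
body ((566.1350708007812, 258.59637451171875), (77.83065795898438, 71.64576721191406), 3.2250988483428955) 2481
pad ((569.2264404296875, 261.8576354980469), (110.09598541259766, 108.1431884765625), 2.3094630241394043)
```

View pics/a3.png

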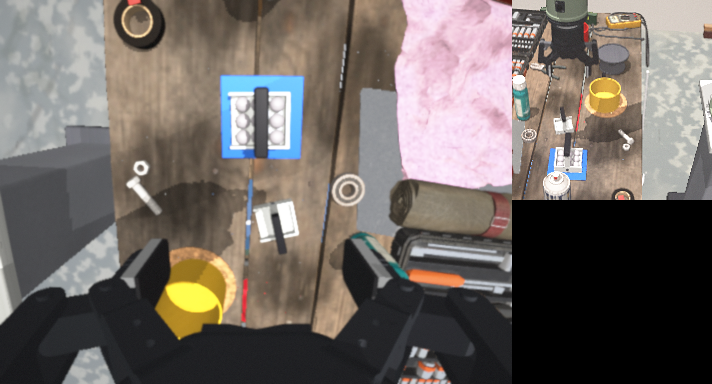

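The cup stands on the mat, centre (479.8, -6.0). The tray is at (567, 258.6) with yaw 3.2° and its front row on the -x side (wrist px ~242,122). I grasp the tray, carry it over the cup and check.

```bash
python3 - <<'E'
from h import *; import pickle
from workcell import *
R=yawtool(3.2)
movel([567,258.6,120],R,max_speed=130); print(movel([567,258.6,65.5],max_speed=70,guard=8)); clamp()
s=read_state(); print(s["time"],s["finger_gap"],s["gripper_force"],s["eef_pos"])
z=s["eef_pos"][2]; movel([567,258.6,z+105],max_speed=70); s=read_state(); print(s["finger_gap"],s["ft_force"])
p,T=pour(0,[480,11,110],90); movel(p,T,max_speed=75); s=read_state(); print(s["time"],s["eef_pos"],p)
w=camera("scene"); pickle.dump(w,open("w4.pkl","wb")); cv2.imwrite("pics/a4.png",cv2.resize(w["image"][120:300,170:410],None,fx=3,fy=3))
E
```

```text
False
14.3667 14.944213005088011 60.35356879234314 [567.07682345 258.56232094  65.43520314]
15.013951344768701 [-0.14007149  0.5066181  -5.61441981]
19.2 [480.03626271  48.66003246 159.79564733] [480.   48.5 159.8]
```

View pics/a4.png

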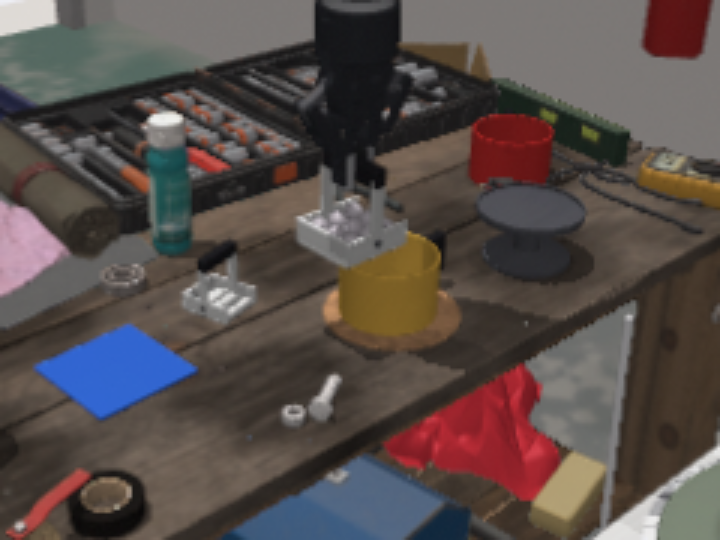

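The tray hangs level over the cup's near edge (crop ~350,225) with its balls in place. Now I tilt it about its nose.

```bash
python3 - <<'E'
from h import *; import pickle
from workcell import *
n=[480,11,90]
p,T=pour(0,n,90); movel(p,T,max_speed=40)
for th in (10,20,29,38):
    p,T=pour(th,n,90); movel(p,T,max_speed=22)
s=read_state(); print(s["time"],s["eef_pos"],p,s["finger_gap"]); wait(1.2); s=read_state(); print(s["ft_force"])
w=camera("scene"); c=camera("side"); pickle.dump((w,c),open("w5.pkl","wb"))
cv2.imwrite("pics/a5.png",np.hstack([cv2.resize(w["image"][165:265,280:380],(400,400),interpolation=2),cv2.resize(c["image"][140:240,240:340],(400,400),interpolation=2)]))
E
```

```text
22.3667 [480.02327135  10.42075355 152.48011827] [480.           9.89046179 152.33024085] 15.088518365320498
[-0.23929581  0.39220594 -5.33492577]
```

View pics/a5.png

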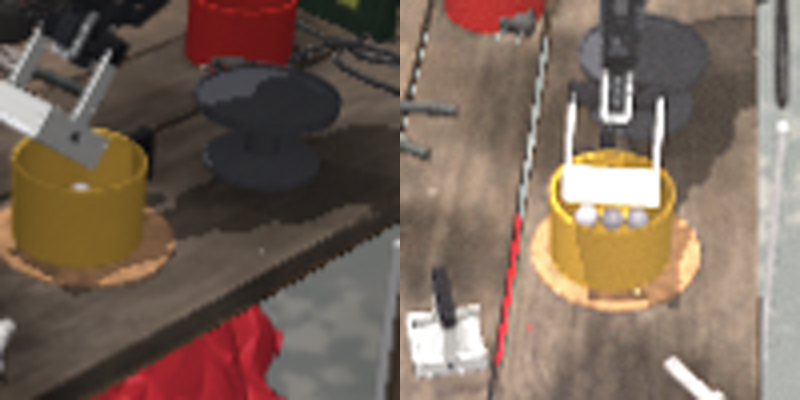

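The tilt went through. Three balls show at side-crop (585–640,215) beneath the tray; their range will tell me where they are.

```bash
python3 - <<'E'
from h import *; import pickle
w,c=pickle.load(open("w5.pkl","rb"));P=cloud(c)
for u in (586,612,638): 
    x=240+(u-400)//4; 
    for y in range(191,202,2): print(x,y,P[y,x].round(0),c["image"][y,x])
P=cloud(w); print(P[165+185//4,280+81//4].round())
E
```

```text
286 191 [502. -33.  27.] [227 231 243]
286 193 [501. -23.  27.] [255 255 255]
286 195 [501. -19.  22.] [218 210 219]
286 197 [498.  35.  62.] [ 64 154 202]
286 199 [498.  38.  56.] [ 62 142 184]
286 201 [497.  45.  54.] [ 66 141 186]
293 191 [479. -35.  27.] [124 190 222]
293 193 [478. -28.  25.] [206 197 209]
293 195 [478. -25.  19.] [184 179 189]
293 197 [476.  40.  68.] [114 154 186]
293 199 [476.  45.  65.] [ 69 150 195]
293 201 [475.  45.  56.] [ 62 142 186]
299 191 [459. -49.  16.] [201 228 240]
299 193 [459. -25.  28.] [228 221 229]
299 195 [458. -21.  23.] [201 194 205]
299 197 [457.  39.  69.] [ 80 147 184]
299 199 [457.  39.  61.] [ 66 147 192]
299 201 [457.  38.  51.] [ 68 148 191]
[500. -30.  27.]
```

All three balls are on the cup floor (tops at z≈27, y≈-30). I level the tray, bring it back to the pad and check.

```bash
python3 - <<'E'
from h import *; import pickle
from workcell import *
n=[480,11,95]
for th in (25,12,0):
    p,T=pour(th,n,90); movel(p,T,max_speed=25)
p,T=pour(0,[480,11,120],90); movel(p,T,max_speed=60)
R=yawtool(3.2)
movel([568,260,170],R,max_speed=75); movel([568,260,80],max_speed=60)
print(movel([568,260,64.5],max_speed=20,guard=5)); s=read_state(); print(s["time"],s["eef_pos"],s["ft_force"])
open_gripper(); s=read_state(); p=s["eef_pos"]; movel([p[0],p[1],150],max_speed=60); movep([567,205,270],R); wait(.2)
w=camera("wrist"); c=camera("side"); pickle.dump((w,c),open("w6.pkl","wb")); print(read_state()["time"])
P=cloud(w); near=np.hypot(P[...,0]-567,P[...,1]-259)<60
q=P[near&(P[...,2]>75)&(P[...,2]<105)]; print("bar",cv2.minAreaRect(q[:,:2].astype(np.float32)),np.percentile(q[:,2],[2,50,98]))
q=P[near&(P[...,2]>8)&(P[...,2]<45)]; print("body",cv2.minAreaRect(q[:,:2].astype(np.float32)))
P=cloud(c); m=hsv(c,(18,120,80),(35,255,255),P,(62,80)); print("cup",circ(P[m][:,:2]))
cv2.imwrite("pics/a6.png",np.hstack([cv2.resize(w["image"][60:180,200:320],(390,390),interpolation=2),cv2.resize(w["image"][230:350,120:240],(390,390),interpolation=2)]))
E
```

```text
True
31.9167 [568.20197328 259.91649538  65.20641442] [1.13311723 0.06217003 7.08188232]
35.0667
bar ((567.263916015625, 260.36383056640625), (15.343782424926758, 74.26028442382812), 3.1641910076141357) [91.92328082 94.42000706 96.01751972]
body ((565.9860229492188, 260.35394287109375), (77.19699096679688, 71.51813507080078), 3.164203405380249)
cup (array([479.3490041 ,  -5.47583176]), np.float64(48.48603294004848))
```

View pics/a6.png

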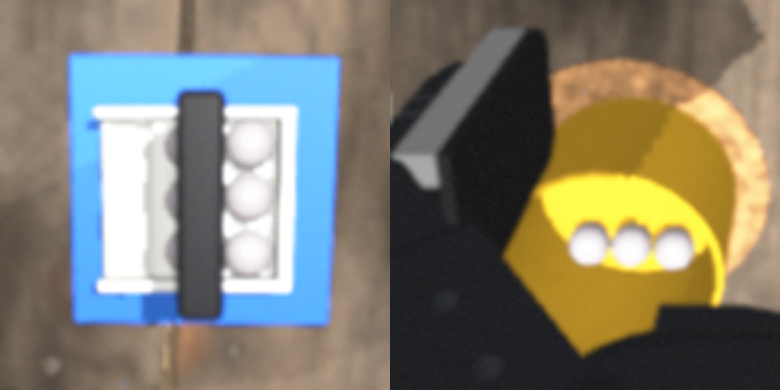

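The tray stands level on its pad with its front row empty and the middle and back rows in place (left crop ~175 and ~250). All three balls are in the cup on the mat (right crop ~590–675,245). I hand it in.

```bash
python3 -c "
from workcell import *
print(finish_job())"
```

```text
the job is handed in; nothing more can be done
None
```

I handed the job in after about 35 of the 72 s: the cup stands on the mat with the three front-row balls in it, the tray is level on its pad with the other six, and the arm never came near the bottle, can or tape; the hand-in returned no verdict.

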